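# Scrape the brass chips off the work plate into its catch tray

## Task

Pick up the scraper block and use it to wipe all six brass chips off the work plate into the catch tray at its end, without touching the chips with the gripper itself. Then stand the scraper upright on the pink foam pad again and let go; leave the other things on the bench where they are.

Things in the scene. Friction and masses are not known exactly. Their poses are not given: they have to be found in the camera images.
- plate: fixed level aluminium work plate, 166 mm (its x) by 260 mm (y). Origin: under its centre on the bench; its top face is 45 mm above. Along both long sides (inner faces x = -75 and +75 mm) run rails 10 mm high; the ends are open. The catch tray is part of it, beyond its right-hand end (edge at y = -130 mm). Yaw varies
- tray (a point): centre of the inner floor of the open grey sheet-metal catch tray fixed to the plate's -y end: 180 mm (plate x) by 88 mm (plate y) inside, 3 mm walls, rim 34 mm above the bench, so 11 mm below the plate's top face; axes as the plate
- scraper: loose scraper block, 0.25-0.4 kg, standing on the pad: aluminium foot 100 (its x) x 44 (y) x 20 mm high; on it a black handle board 100 mm wide (x), 12 mm thick, leaning 30 degrees from vertical to the scraper's +y, top 109 mm up. Origin: centre of the foot's underside, z up. The foot's -y face is the pushing face; it starts turned within 0.7 rad of the plate's yaw
- scraper_grip (a point): grip point in the middle of the handle board's thickness and width, 66 mm up the board from the foot's top (scraper frame: x 0, y +25, z 77 mm); the board goes on 32 mm beyond. Too wide to take across: pinch its 12 mm thickness with the tool leaning as the board does. Axes as the scraper
- pad: fixed pink foam pad 160 x 160 x 20 mm on the bench, left or right of the plate; origin: centre of its underside
- bin: fixed blue open parts bin with a cross divider, 150 x 170 x 45 mm, on the other side of the plate from the pad; origin: centre of its underside
- chip1: loose chip on the plate: brass bar end, a 20 x 15 x 9 mm block, 18 g; origin: centre of its underside
- chip2: loose chip on the plate: round brass slug, 18 mm diameter, 9 mm high, 18 g; origin: centre of its underside
- chip3: loose chip on the plate: brass angle offcut, 22 x 16 mm, 14 mm high at its upright flange, 18 g; origin: centre of its underside
- chip4: loose chip on the plate: round brass slug, 18 mm diameter, 9 mm high, 18 g; origin: centre of its underside
- chip5: loose chip on the plate: brass angle offcut, 22 x 16 mm, 14 mm high at its upright flange, 18 g; origin: centre of its underside
- chip6: loose chip on the plate: brass bar end, a 20 x 15 x 9 mm block, 18 g; origin: centre of its underside
- spray_can: bystander, standing spray can, 52 mm diameter, 150 mm high; origin: centre of its underside
- pen_cup: bystander, black cup, 72 mm diameter at its rim, 90 mm high; origin: centre of its underside
- screwdriver: bystander, screwdriver lying near the robot, along its own x; origin: its middle, on the bench
- tape: bystander, roll of clear tape lying flat near the robot, 76 mm diameter, 20 mm high; origin: centre of its underside
- marker: bystander, marker pen lying along its own x, 116 mm long, 18 mm high; origin: its middle, on the bench
There are look-alikes about, which are no part of the job. Leave any green or orange look-alike of the scraper alone.

How it is judged:
By the outcome, as a careful person would: the job done as asked, in the order asked, and still so for the second after the job is handed in, with the robot touching nothing.
It also fails if it takes over 72 s, if anything falls off the work surface, if the arm or the gripper's body presses on something with over 40 N, if the wrist force passes 120 N, or if a joint passes its speed limit or range.

## Robot

A 6-joint arm with a two-finger parallel gripper is mounted at the origin on the work surface. World frame = base frame: x ahead of the robot, y to its left, z up, the work surface at z = 0. Lengths are in m, angles in rad, forces in N, time in s.
With the tool pointing down it reaches from about 0.3 to 0.775 m from the base axis. Payload 14.6 kg.
Tool frame: the origin (TCP) lies on the centre line of the jaws, within the pads' length; the fingertips stand 19 mm ahead of it and the grasp point (between the pads) is the TCP; z points along the fingers, x is the direction in which the jaws open and shut, and the axes are right-handed (so a half turn about z gives the same grasp; the last joint's range is limited). The gripper opens to 94 mm and grips with 3 to 60 N. Pads are 16 mm wide; open, the fingers measure 119 mm over their backs; the gripper's body (75 mm by 177 mm) begins 78 mm behind the grasp point.
Start: joints at [1.281, 0.3, 1.521, -0, 1.321, -0.067], TCP at [0.122, 0.536, 0.196] pointing down, gripper open.
Joint ranges: [-3.03, 3.03], [-0.79, 2.21], [0.23, 2.52], [-1.04, 4.18], [0, 3.07], [-2.55, 2.55]. Speed limits (rad/s): [2.22, 2.22, 2.57, 3.14, 3.14, 3.14].

## Interface

Orientations are given as [roll, pitch, yaw] about the fixed x, y, z axes, in that order (R = Rz(yaw) Ry(pitch) Rx(roll)).
In Python, from station import ctrl, imaging gives the robot as it stands.
- The arm moves only by the shell command python3 -m handwheel 'ROWS' [OPENING] [FORCE]. ROWS is JSON, a list that holds one entry, the list of rows, each a list of 4 numbers: the shift along the tool's x, y, z in m, then the turn about the tool's z in rad. A call has 1 to 10 rows; each row shifts and turns the pose as measured when the row begins, along the tool's axes as they then stand; what a row does not reach is not made up. A row lasts 1/10 s, in which the tool goes at most 50 mm and 8.59 degrees, less where a joint would pass 70% of its speed; a pose out of reach is approached as far as the arm can. A call is refused whole if a number of a shift passes 0.05 or a number of a turn 0.15, either way. A call with a gripper value outside its range is refused whole. OPENING is the finger opening in m, from 0 to 0.094, set as the call begins (- or left out, the last holds). The fingers move at their own pace and stop on an object; FORCE is the grip in N (left out, the last holds). Time passes only in rows, so rows that do not move let the fingers close. It gives the time, the measured TCP pose, the force and the opening at its end, in the units of the state.
- ctrl.get_obs(): the state, without advancing time (a new reading comes with each control period).
- imaging.camera(name): name is "scene" or "top" or "wrist"; returns the picture (400x640x3 uint8, red, green, blue); there is no depth.
- imaging.camera_model(name): a dict with "camera_matrix" (3x3 intrinsics, pixels), "position" and "attitude" of the camera in the world. Camera axes: x right, y up, looking along -z (the intrinsics and any distortion apply to the point x, -y, -z); pixel columns grow to the right and rows downward; lengths in m; the calibration is good to about 2 mm. A picture is of the moment at which its call begins: read the wrist's pose just before it. camera_model takes no time and is no camera call; for the wrist camera it gives the pose at the moment of the call.
- ctrl.hand_in(): hands the job in, once; it reports no verdict.
The state is a dict: "time_s": time; "qpos": joint angles; "joint_vel": joint speeds; "tau": joint torques, N m; "ee_pos": TCP position; "eef_rot": TCP orientation; "force": force on the tool from outside, world axes, zero at the start; "moment": the same for the moment, N m; "grip_width": finger opening in m.
Only numpy, scipy, OpenCV 4.12 (cv2) and the standard library are available. Lean on these libraries where they do the work, as an engineer would, in place of code of your own. Each camera call takes 0.05 s, during which the arm holds its last target. There are 200 camera calls.

## Working session

There is one attempt and no reset: what is moved stays moved. The work goes in short steps, Python scripts to look and compute and a shell command to move; the robot and the scene stay as the last step left them, time stands still between calls to the robot, and variables do not carry over. Pictures are saved under pics/ and viewed, about 8 in all and at most 12, crops included, and the job is handed in when it is done.

```bash
mkdir -p pics; ls
python3 - <<'E'
from station import ctrl, imaging
import cv2, numpy as np
o=ctrl.get_obs(); print(o)
for n in("scene","top"):
    im=imaging.camera(n); cv2.imwrite(f"pics/{n}0.png",im[:,:,::-1]); print(n,imaging.camera_model(n))
E
```

```text
pics
{'time_s': 0.0, 'qpos': array([ 1.28138574e+00,  3.00434463e-01,  1.52155609e+00, -1.67633785e-05,
        1.32070544e+00, -6.66341108e-02]), 'joint_vel': array([ 0.00015282, -0.00091115, -0.00083569,  0.00167055,  0.00141398,
       -0.00049434]), 'tau': array([-3.65784181e-03, -5.31797254e+01, -3.52743888e+01,  7.06721703e-02,
        2.42871634e-02,  1.84582700e-05]), 'ee_pos': array([0.12146613, 0.53614871, 0.195517  ]), 'eef_rot': array([-3.14153539e+00,  1.10197660e-03,  1.34802404e+00]), 'force': array([0.6804564 , 0.08086827, 0.01577012]), 'moment': array([-0.01860211, -0.06163162, -0.03773545]), 'grip_width': 0.0940483980450393}
scene {'camera_matrix': array([[436.69007089,   0.        , 322.51453655],
       [  0.        , 436.69007089, 207.14976119],
       [  0.        ,   0.        ,   1.        ]]), 'position': array([1.12943555, 0.77589214, 0.91519439]), 'attitude': array([ 0.83575963, -0.00823945,  2.4531869 ])}
top {'camera_matrix': array([[448.36575941,   0.        , 318.80388402],
       [  0.        , 448.36575941, 198.89021879],
       [  0.        ,   0.        ,   1.        ]]), 'position': array([0.33307155, 0.07514962, 1.45056249]), 'attitude': array([ 0.15994361, -0.001764  , -1.59925913])}
```

View pics/scene0.png

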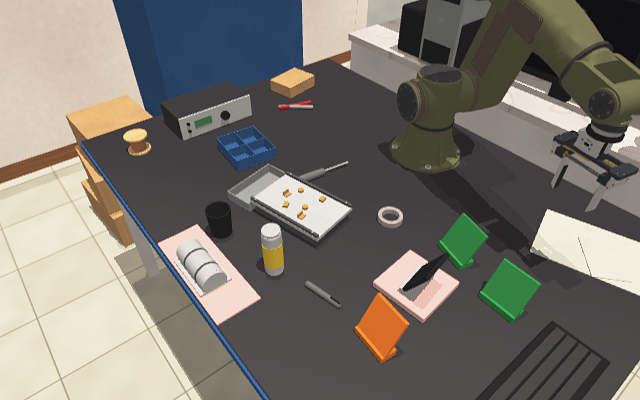

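View pics/top0.png

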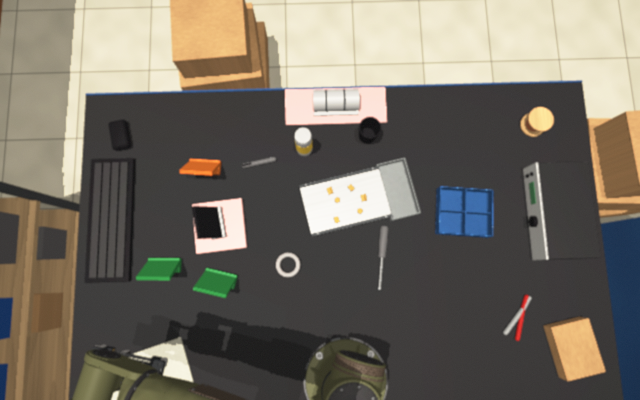

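The top view has four scraper-shaped things: black at (208,222) on the pink pad, orange at (200,167), and green at (158,268) and (215,282). Only the black one, with an aluminium foot on the pink pad, fits the description. The plate is at (345,202), the tray at (398,190) and the bin at (465,211). The other pink sheet, at (335,106), holds a grey thing and isn't the pad. Next I check the choice in one close crop and measure.

```bash
cat > h.py <<'E'
from station import ctrl, imaging
import cv2, numpy as np
from scipy.spatial.transform import Rotation as R
def grab(n):
    m=imaging.camera_model(n); return imaging.camera(n)[:,:,::-1].copy(), m
def ray(m,uv):
    K=m["camera_matrix"]; d=np.linalg.inv(K)@np.array([uv[0],uv[1],1.]); d=d*[1,-1,-1]
    return m["position"], R.from_euler("xyz",m["attitude"]).as_matrix()@d
def onz(m,uv,z):
    p,d=ray(m,uv); return (p+d*(z-p[2])/d[2])
def two(m1,u1,m2,u2):
    p,d=ray(m1,u1); q,e=ray(m2,u2); d=d/np.linalg.norm(d); e=e/np.linalg.norm(e)
    s=np.linalg.lstsq(np.c_[d,-e],q-p,rcond=None)[0]; a=p+s[0]*d; b=q+s[1]*e
    return (a+b)/2, np.linalg.norm(a-b)
def proj(m,P):
    c=R.from_euler("xyz",m["attitude"]).as_matrix().T@(np.array(P)-m["position"]); c=c*[1,-1,-1]
    k=m["camera_matrix"]@c; return k[:2]/k[2]
E
python3 - <<'E'
from h import *
t=cv2.imread("pics/top0.png"); s=cv2.imread("pics/scene0.png")
m=imaging.camera_model("top")
hsv=cv2.cvtColor(t,cv2.COLOR_BGR2HSV); H,S,V=cv2.split(hsv)
def blobs(mask,z,name,mn=300):
    mask=mask.astype(np.uint8); c,_=cv2.findContours(mask,cv2.RETR_EXTERNAL,cv2.CHAIN_APPROX_NONE)
    for k in c:
        if cv2.contourArea(k)<mn: continue
        (x,y),_,_=cv2.minAreaRect(k)
        if not(100<y<320 and 90<x<520): continue
        b=cv2.boxPoints(cv2.minAreaRect(k)); w=np.array([onz(m,p,z)[:2] for p in b])
        print(name,b.round(0).tolist(),"ctr",w.mean(0).round(4),"sides",(np.linalg.norm(w[1]-w[0]).round(3),np.linalg.norm(w[2]-w[1]).round(3)),"ang",[np.degrees(np.arctan2(*(w[i+1]-w[i])[::-1])).round(1) for i in(0,1)])
blobs((S<40)&(V>185),.045,"plate",2000)
blobs((S>15)&(S<90)&((H<12)|(H>170))&(V>190),.02,"pad",300)
blobs((H>100)&(H<125)&(S>120)&(V>60),.045,"bin",800)
blobs((H>8)&(H<28)&(S>110)&(V>150),.05,"chip",10)
a=cv2.resize(t[150:260,170:300],None,fx=4,fy=4,interpolation=2)
b=cv2.resize(s[230:330,360:470],None,fx=4,fy=4,interpolation=2)
cv2.imwrite("pics/crop1.png",cv2.hconcat([cv2.resize(a,(400,338)),cv2.resize(b,(372,338))]))
E
```

```text
plate [[299.0, 187.0], [401.0, 162.0], [414.0, 212.0], [312.0, 238.0]] ctr [ 0.5541 -0.0542] sides (np.float64(0.338), np.float64(0.167)) ang [np.float64(-77.3), np.float64(-169.5)]
pad [[190.0, 204.0], [241.0, 198.0], [247.0, 247.0], [196.0, 254.0]] ctr [0.4869 0.3891] sides (np.float64(0.166), np.float64(0.161)) ang [np.float64(-84.4), np.float64(-173.0)]
pad [[284.0, 89.0], [385.0, 86.0], [386.0, 122.0], [285.0, 125.0]] ctr [0.8788 0.0017] sides (np.float64(0.341), np.float64(0.125)) ang [np.float64(-90.0), np.float64(178.4)]
bin [[433.0, 233.0], [437.0, 185.0], [495.0, 189.0], [492.0, 237.0]] ctr [ 0.5073 -0.3932] sides (np.float64(0.154), np.float64(0.187)) ang [np.float64(-7.8), np.float64(-95.6)]
chip [[361.0, 195.0], [365.0, 195.0], [365.0, 200.0], [361.0, 200.0]] ctr [ 0.5594 -0.0738] sides (np.float64(0.013), np.float64(0.016)) ang [np.float64(-91.6), np.float64(177.4)]
chip [[328.0, 188.0], [331.0, 188.0], [331.0, 193.0], [328.0, 193.0]] ctr [0.5849 0.0315] sides (np.float64(0.01), np.float64(0.016)) ang [np.float64(-91.6), np.float64(178.1)]
chip [[348.0, 187.0], [350.0, 185.0], [353.0, 188.0], [351.0, 190.0]] ctr [ 0.5927 -0.0355] sides (np.float64(0.009), np.float64(0.014)) ang [np.float64(-46.4), np.float64(-137.5)]
chip [[179.0, 173.0], [180.0, 157.0], [220.0, 160.0], [219.0, 176.0]] ctr [0.6746 0.445 ] sides (np.float64(0.053), np.float64(0.13)) ang [np.float64(-2.5), np.float64(-95.5)]
chip [[295.0, 150.0], [297.0, 145.0], [306.0, 149.0], [304.0, 154.0]] ctr [0.7217 0.1203] sides (np.float64(0.018), np.float64(0.033)) ang [np.float64(-23.8), np.float64(-115.4)]
```

View pics/crop1.png

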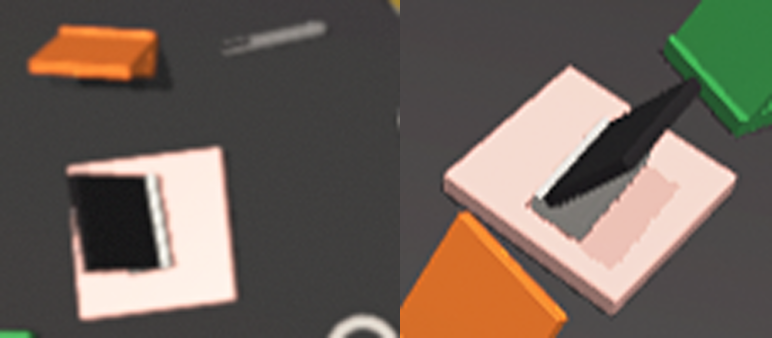

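The crop confirms it: a black board on an aluminium foot, standing on the pink pad and leaning to world +y (left in the top view). Rows can't tilt the tool, so a lean can only come from driving against the reach limit. I measure the scraper and start moving inward to see how the arm behaves there.

```bash
python3 - <<'E'
from h import *
m=imaging.camera_model("top")
f=[onz(m,p,.040) for p in((221.3,207.9),(225.9,236.5))]; b=[onz(m,p,.127) for p in((192.7,207.9),(197.6,238.1))]
for q in(f,b): print(np.round(q,4).tolist(), np.linalg.norm(q[0]-q[1]), np.degrees(np.arctan2(*(q[0]-q[1])[[1,0]])))
E
python3 -m handwheel '[[[-0.038,-0.028,-0.01,-0.076],[-0.038,-0.028,-0.01,-0.076],[-0.038,-0.028,-0.01,-0.076],[-0.038,-0.028,-0.01,-0.076],[-0.038,-0.028,-0.01,-0.076]]]'
```

```text
[[0.5402, 0.3765, 0.04], [0.449, 0.3615, 0.04]] 0.09244294537055962 9.341001554556692
[[0.5298, 0.443, 0.127], [0.4395, 0.4271, 0.127]] 0.09173439166445445 9.976366218192826
time_s: 0.6
ee_pos: [-0.0325, 0.3522, 0.2426]
eef_rot: [-3.138, 0.01, 1.737]
force: [-0.9, -0.4, 0.4]
grip_width: 0.0941
```

```bash
python3 -m handwheel '[[[-0.04,0,0,0],[-0.04,0,0,0],[-0.04,0,0,0]]]'; python3 -c "
from h import *; print(ctrl.get_obs()['qpos'].round(3))"
```

```text
time_s: 0.9
ee_pos: [-0.0146, 0.229, 0.2436]
eef_rot: [-3.138, 0.009, 1.746]
force: [0.2, -0.1, 0.7]
grip_width: 0.0944
[ 1.472e+00 -5.330e-01  2.153e+00  1.000e-03  1.531e+00 -2.740e-01]
```

```bash
python3 -m handwheel '[[[-0.01,-0.028,0,0],[-0.01,-0.028,0,0],[-0.04,0,0,0],[-0.04,0,0,0]]]'; python3 -c "
from h import *; print(ctrl.get_obs()['qpos'].round(3))"
```

```text
time_s: 1.3
ee_pos: [-0.0597, 0.1329, 0.2437]
eef_rot: [-3.141, 0.025, 1.739]
force: [-7.4, 16.2, 11.8]
grip_width: 0.0941
[ 1.738e+00 -7.900e-01  2.261e+00  1.000e-03  1.696e+00 -1.000e-03]
```

```bash
python3 -m handwheel '[[[-0.02,0,0,0],[0,0,0,0]]]'; python3 -c "
from h import *; o=ctrl.get_obs(); print(o['qpos'].round(3)); print(R.from_euler('xyz',o['eef_rot']).as_matrix()[:,2])"
```

```text
time_s: 1.5
ee_pos: [-0.0636, 0.1265, 0.2433]
eef_rot: [3.139, 0.041, 1.741]
force: [-0.9, -0.1, -0.0]
grip_width: 0.0939
[ 1.778e+00 -7.890e-01  2.262e+00 -1.000e-03  1.710e+00  3.700e-02]
[ 0.00998519 -0.04021729 -0.99914106]
```

Pulling against the inner limit does lean the tool, and in the wanted direction. I go higher, clear of the base, and repeat it there.

```bash
python3 -m handwheel '[[[0,0,-0.05,0],[0,0,-0.05,0],[0,0,-0.05,0],[0,0,-0.05,0],[0,0,-0.05,0],[-0.04,0,-0.03,0],[-0.05,0,0,0],[-0.05,0,0,0],[-0.05,0,0,0]]]'; python3 -c "
from h import *; o=ctrl.get_obs(); print(o['qpos'].round(3)); print(R.from_euler('xyz',o['eef_rot']).as_matrix()[:,2])"
```

```text
time_s: 2.4
ee_pos: [-0.0523, 0.0076, 0.5335]
eef_rot: [3.138, 0.043, 1.735]
force: [-0.7, -0.4, -0.3]
grip_width: 0.0941
[ 2.127 -0.778  1.556  0.02   2.404  0.406]
[ 0.01016015 -0.04216063 -0.99905918]
```

```bash
python3 -m handwheel '[[[0.05,0,0,0],[0.05,0,0,0],[0.05,0,0.03,0],[0.05,0,0.05,0],[0.05,0,0.05,0],[0.05,0,0.05,0],[0,0,0.05,0],[0,0,0.05,0],[0,0,0.05,0],[0,0,0.05,0]]]';python3 -m handwheel '[[[0,0,0.04,0],[0,0,0.03,0],[-0.03,0,0,0],[-0.03,0,0,0],[-0.03,0,0,0]]]'
python3 - <<'E'
from h import *; o=ctrl.get_obs(); print(o['qpos'].round(3)); print(R.from_euler('xyz',o['eef_rot']).as_matrix()[:,2])
E
```

```text
time_s: 3.4
ee_pos: [-0.1034, 0.2309, 0.1961]
eef_rot: [-3.141, 0.018, 1.795]
force: [-0.5, 1.1, -0.4]
grip_width: 0.094
time_s: 3.9
ee_pos: [-0.0803, 0.1372, 0.1185]
eef_rot: [-3.141, 0.035, 1.793]
force: [-0.3, -1.7, 0.4]
grip_width: 0.094
[ 1.863 -0.645  2.493  0.003  1.328  0.07 ]
[ 0.00760145 -0.03417119 -0.99938709]
```

The inner limit is too near the base, so I use the outer limit on the right-hand side instead: there the tool leans outward, which is -y. I swing round on an arc.

```bash
python3 -m handwheel '[[[0.05,0,-0.05,0],[0.05,0,-0.05,0],[0.05,0,-0.05,0],[0.05,0,-0.05,0],[0.02,0.05,-0.04,0.15],[0.01,0.05,0,0.15],[0,0.05,0,0.15],[0,0.05,0,0.15],[0,0.05,0,0.15],[0,0.05,0,0.15]]]';python3 -m handwheel '[[[0,0.05,0,0.15],[0,0.05,0,0.15],[0,0.05,0,0.15],[0,0.05,0,0.15],[0,0.05,0,0.15],[0,0.05,0,0.15],[0,0.05,0,0.15],[0,0.05,0,0.15],[0,0.05,0,0.15]]]'
python3 - <<'E'
from h import *; o=ctrl.get_obs(); print(o['qpos'].round(3)); print(R.from_euler('xyz',o['eef_rot']).as_matrix()[:,2])
E
```

```text
time_s: 4.9
ee_pos: [0.1568, 0.2652, 0.2942]
eef_rot: [3.128, 0.01, 0.901]
force: [-0.2, 1.5, -0.1]
grip_width: 0.0942
time_s: 5.8
ee_pos: [0.2897, -0.1084, 0.3006]
eef_rot: [3.131, -0.016, -0.37]
force: [2.0, -0.8, 0.2]
grip_width: 0.094
[-0.468 -0.349  1.916 -0.009  1.558 -0.098]
[ 0.01072432 -0.01543766 -0.99982332]
```

```bash
python3 -m handwheel '[[[0.02,0.05,0,0.15],[0.02,0.05,0,0.15],[0.02,0.05,0,0.15],[0.02,0.05,0,0.15],[0.02,0.05,0,0.15],[0.02,0.05,0,0.15],[0.03,0.05,0,0.13],[0.05,0,0,0],[0.05,0,0,0]]]'
python3 - <<'E'
from h import *; o=ctrl.get_obs(); print(o['qpos'].round(3)); print(R.from_euler('xyz',o['eef_rot']).as_matrix()[:,2])
E
```

```text
time_s: 6.7
ee_pos: [0.1599, -0.5165, 0.307]
eef_rot: [-3.13, -0.025, -1.419]
force: [1.0, 0.5, 0.6]
grip_width: 0.0938
[-1.343  0.203  1.388  0.01   1.525  0.075]
[ 0.01546458 -0.02328642 -0.99960922]
```

```bash
python3 -m handwheel '[[[0.05,0.015,0,0],[0.05,0.015,0,0],[0.05,0.012,0,0],[0.05,0,0,0],[0.05,0,0,0],[0.05,0,0,0],[0.05,0,0,0],[0.05,0,0,0],[0.05,0,0,0]]]'
python3 - <<'E'
from h import *; o=ctrl.get_obs(); print(o['qpos'].round(3)); print(R.from_euler('xyz',o['eef_rot']).as_matrix()[:,2])
E
```

```text
time_s: 7.6
ee_pos: [0.1508, -0.8105, 0.2605]
eef_rot: [-3.126, -0.08, -1.424]
force: [0.1, 0.3, 1.7]
grip_width: 0.0942
[-1.437  1.024  0.236  0.017  1.801 -0.009]
[ 0.02678633 -0.07722033 -0.99665416]
```

```bash
python3 -m handwheel '[[[0.05,0,-0.03,0],[0.05,0,-0.03,0],[0.05,0,-0.03,0],[0.05,0,-0.03,0],[0.05,0,-0.03,0],[0.05,0,-0.03,0],[0.05,0,-0.03,0],[0.05,0,-0.03,0],[0.05,0,-0.03,0],[0.05,0,-0.03,0]]]'
python3 - <<'E'
from h import *; o=ctrl.get_obs(); print(o['qpos'].round(3)); print(R.from_euler('xyz',o['eef_rot']).as_matrix()[:,2])
E
```

```text
time_s: 8.6
ee_pos: [0.1361, -0.8195, 0.4265]
eef_rot: [-3.118, -0.381, -1.43]
force: [-1.4, 0.6, 0.4]
grip_width: 0.0941
[-1.462  0.833  0.236  0.036  1.694 -0.025]
[ 0.07577227 -0.36445934 -0.92813143]
```

```bash
python3 -m handwheel '[[[0.05,0,-0.03,0],[0.05,0,-0.03,0],[0.05,0,-0.03,0],[0.05,0,-0.03,0]]]'
python3 - <<'E'
from h import *; o=ctrl.get_obs(); print(o['qpos'].round(3),o['ee_pos']); M=R.from_euler('xyz',o['eef_rot']).as_matrix();print(M, np.degrees(np.arctan2(M[1,2],M[0,2])))
E
```

```text
time_s: 9.0
ee_pos: [0.1294, -0.8063, 0.5028]
eef_rot: [-3.114, -0.498, -1.434]
force: [0.8, 0.2, 0.7]
grip_width: 0.0946
[-1.472  0.744  0.236  0.046  1.665 -0.03 ] [ 0.12942265 -0.80627739  0.50280882]
[[ 0.12014698 -0.98843292  0.09254762]
 [-0.87011106 -0.14972992 -0.46956118]
 [ 0.47798687 -0.02411035 -0.87803601]] -78.85026259605955
```

```bash
python3 -m handwheel '[[[0.05,0,-0.03,0],[-0.05,0,0.0,0],[-0.05,0,0,0]]]'
cat >> h.py <<'E'
def st(): 
    o=ctrl.get_obs(); return o, R.from_euler('xyz',o['eef_rot']).as_matrix()
def to(P):
    o,M=st(); d=M.T@(np.array(P)-o['ee_pos']); print("t",round(o['time_s'],2),"p",o['ee_pos'].round(4),"z",M[:,2].round(3),"y",M[:,1].round(3),"F",o['force'].round(1),"w",round(o['grip_width'],4),"tool-shift",d.round(4),"q",o['qpos'].round(2)); return d
E
python3 -c "
from h import *
to([.475,.47,.25])"
```

```text
time_s: 9.3
ee_pos: [0.1223, -0.7661, 0.5054]
eef_rot: [-3.113, -0.533, -1.435]
force: [-0.8, -2.0, 0.4]
grip_width: 0.0944
t 9.3 p [ 0.1223 -0.7661  0.5054] z [ 0.097 -0.5   -0.861] y [-0.988 -0.15  -0.025] F [-0.8 -2.   0.4] w 0.0944 tool-shift [-1.1431 -0.5279 -0.3636] q [-1.48  0.52  0.6   0.05  1.49 -0.04]
```

The lean is 30.6° in the right plane. Now back toward the scraper.

```bash
python3 -m handwheel '[[[-0.041,-0.025,-0.013,0],[-0.041,-0.025,-0.013,0],[-0.041,-0.025,-0.013,0],[-0.041,-0.025,-0.013,0],[-0.041,-0.025,-0.013,0],[-0.041,-0.025,-0.013,0],[-0.041,-0.025,-0.013,0],[-0.041,-0.025,-0.013,0],[-0.041,-0.025,-0.013,0],[-0.041,-0.025,-0.013,0]]]';python3 -m handwheel '[[[-0.041,-0.02,-0.013,0],[-0.041,-0.02,-0.013,0],[-0.041,-0.02,-0.013,0],[-0.041,-0.02,-0.013,0],[-0.041,-0.02,-0.013,0],[-0.041,-0.02,-0.013,0],[-0.041,-0.02,-0.013,0],[-0.041,-0.02,-0.013,0],[-0.041,-0.02,-0.013,0],[-0.041,-0.02,-0.013,0]]]';
python3 -c "
from h import *
to([.475,.47,.25])"
```

```text
time_s: 10.3
ee_pos: [0.2998, -0.319, 0.4196]
eef_rot: [-3.104, -0.549, -1.447]
force: [0.7, 0.2, 0.7]
grip_width: 0.0941
time_s: 11.3
ee_pos: [0.4412, 0.1433, 0.3278]
eef_rot: [-3.073, -0.555, -1.461]
force: [0.2, -0.9, -0.3]
grip_width: 0.094
t 11.3 p [0.4412 0.1433 0.3278] z [ 0.126 -0.515 -0.848] y [-0.988 -0.146 -0.059] F [ 0.2 -0.9 -0.3] w 0.094 tool-shift [-0.3138 -0.0764 -0.0979] q [ 0.54  0.13  1.53 -0.53  1.66  1.98]
```

```bash
python3 -m handwheel '[[[-0.04,-0.01,-0.012,0],[-0.04,-0.01,-0.012,0],[-0.04,-0.01,-0.012,0],[-0.04,-0.01,-0.012,0],[-0.04,-0.01,-0.012,0],[-0.04,-0.01,-0.012,0],[-0.04,-0.01,-0.012,0],[-0.03,-0.01,-0.012,0],[0,0,0,0]]]'
python3 - <<'E'
from h import *
to([.487,.4155,.097])
for n in("wrist","top"):
    im,m=grab(n); cv2.imwrite(f"pics/{n}1.png",im); print(m)
E
```

```text
time_s: 12.2
ee_pos: [0.478, 0.4843, 0.2484]
eef_rot: [-3.066, -0.549, -1.459]
force: [0.4, -0.6, -1.2]
grip_width: 0.094
t 12.2 p [0.478  0.4843 0.2484] z [ 0.133 -0.509 -0.851] y [-0.986 -0.151 -0.064] F [ 0.4 -0.6 -1.2] w 0.094 tool-shift [-0.0198  0.0112  0.165 ] q [ 0.91  0.84  0.68 -0.46  1.94  2.25]
{'camera_matrix': array([[337.91196632,   0.        , 318.46494947],
       [  0.        , 337.91196632, 191.86190032],
       [  0.        ,   0.        ,   1.        ]]), 'position': array([0.53631628, 0.59282083, 0.41343336]), 'attitude': array([-0.21656774, -0.55027085, -1.45864388])}
{'camera_matrix': array([[448.36575941,   0.        , 318.80388402],
       [  0.        , 448.36575941, 198.89021879],
       [  0.        ,   0.        ,   1.        ]]), 'position': array([0.33307155, 0.07514962, 1.45056249]), 'attitude': array([ 0.15994361, -0.001764  , -1.59925913])}
```

View pics/wrist1.png

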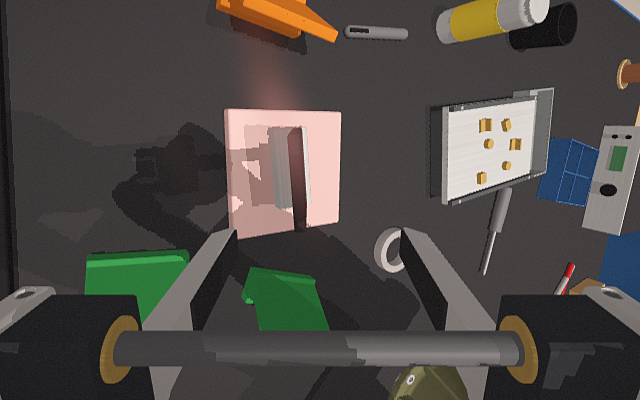

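The wrist view shows the board edge-on at x 289–308, y 127–231 on the pad, and the six chips on the plate around (480–515, 120–180). I measure the board from this picture.

Run:
```python
from h import *
im=cv2.imread("pics/wrist1.png"); m=imaging.camera_model("wrist")
g=cv2.cvtColor(im,cv2.COLOR_BGR2GRAY)
mask=np.zeros_like(g); mask[115:235,262:330]=(g[115:235,262:330]<95)
c=max(cv2.findContours(mask,0,2)[0],key=cv2.contourArea); print(cv2.contourArea(c)); r=cv2.boxPoints(cv2.minAreaRect(c)); print(r.round(1).tolist())
for v in(135,160,185,210,225): 
    x=np.where(mask[v])[0]; print(v,x.min() if len(x) else None,x.max() if len(x) else None)
# predicted projection of scraper board top edge & others
o,M=st()
for yaw in(9.6,):
    a=np.radians(yaw); X=np.array([np.cos(a),np.sin(a),0]);Y=np.array([-X[1],X[0],0]); O=np.array([.491,.391,.02])
    for n,(x,y,z) in dict(tL=(-.05,.034,.109),tL2=(-.05,.0445,.1035),tR=(.05,.034,.109),tR2=(.05,.0445,.1035),gr=(0,.025,.077)).items(): print(n,proj(m,O+X*x+Y*y+[0,0,z]).round(1))
big=cv2.resize(im[100:250,210:360],(750,750),interpolation=2); cv2.imwrite("pics/c2.png",big[:, :][:600])
```

```text
1389.5
[[267.0, 128.0], [329.0, 128.0], [329.0, 234.0], [267.0, 234.0]]
135 288 301
160 289 303
185 291 304
210 293 305
225 294 329
tL [306.7 236.7]
tL2 [295.2 237.5]
tR [300.6 138.7]
tR2 [288.2 139.4]
gr [296.7 182.9]
```

View pics/c2.png

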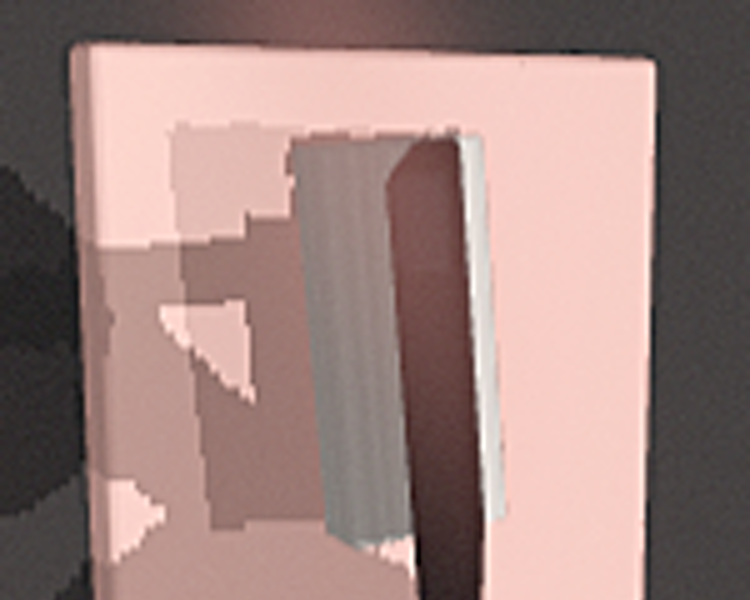

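The projection of my scraper estimate agrees with the picture to within about 1 mm across and 4 mm along x. Turn, narrow the jaws and centre first, then go down.

```bash
python3 -m handwheel '[[[-0.019,0.007,0.0,-0.047],[0,0,0.03,0],[0,0,0.03,0],[0,0,0.02,0],[0,0,0,0]]]' 0.06
python3 - <<'E'
from h import *
to([.491,.416,.099])
E
```

```text
time_s: 12.8
ee_pos: [0.4788, 0.4547, 0.1754]
eef_rot: [-3.092, -0.544, -1.4]
force: [0.3, 0.7, -0.5]
grip_width: 0.0607
t 12.8 p [0.4788 0.4547 0.1754] z [ 0.137 -0.501 -0.855] y [-0.98  -0.195 -0.043] F [ 0.3  0.7 -0.5] w 0.0607 tool-shift [-0.0052 -0.0011  0.0863] q [ 0.88  0.79  0.92 -0.44  1.75  2.26]
```

```bash
python3 -m handwheel '[[[-0.005,0,0.025,0],[0,0,0.025,0],[0,0,0.025,0],[0,0,0.011,0],[0,0,0,0]]]'
python3 - <<'E'
from h import *
to([.491,.416,.099])
im,m=grab("wrist"); cv2.imwrite("pics/w3.png",cv2.resize(im[60:400,140:520],None,fx=1.6,fy=1.6))
E
```

```text
time_s: 13.3
ee_pos: [0.4898, 0.418, 0.1057]
eef_rot: [-3.085, -0.536, -1.399]
force: [0.9, -0.3, 0.2]
grip_width: 0.0597
t 13.3 p [0.4898 0.418  0.1057] z [ 0.143 -0.493 -0.858] y [-0.979 -0.199 -0.049] F [ 0.9 -0.3  0.2] w 0.0597 tool-shift [-0.0016 -0.0005  0.0069] q [ 0.84  0.79  1.09 -0.45  1.57  2.29]
```

View pics/w3.png

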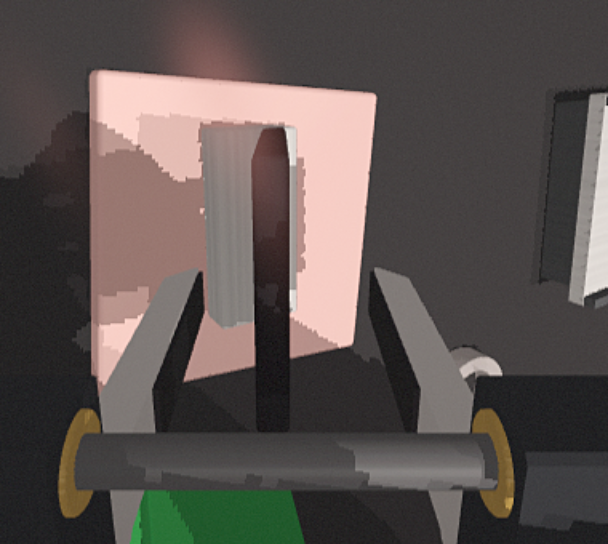

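The board sits upright between the fingers (x 253–290 in the crop), about 4 mm left of centre. Centre it, go down and close.

```bash
python3 -m handwheel '[[[-0.003,0,0.008,0],[0,0,0,0]]]' ; python3 -m handwheel '[[[0,0,0,0],[0,0,0,0],[0,0,0,0],[0,0,0,0],[0,0,0,0]]]' 0.0 45
python3 - <<'E'
from h import *
to([.491,.416,.099])
E
```

```text
time_s: 13.55
ee_pos: [0.4908, 0.4187, 0.1]
eef_rot: [-3.08, -0.534, -1.4]
force: [0.2, -0.2, 0.0]
grip_width: 0.0603
time_s: 14.05
ee_pos: [0.4909, 0.42, 0.1015]
eef_rot: [-3.078, -0.532, -1.4]
force: [-0.8, 0.1, 0.1]
grip_width: 0.0232
t 14.05 p [0.4909 0.42   0.1015] z [ 0.148 -0.488 -0.86 ] y [-0.978 -0.201 -0.054] F [-0.8  0.1  0.1] w 0.0232 tool-shift [0.0022 0.0008 0.0041] q [ 0.84  0.79  1.09 -0.45  1.56  2.3 ]
```

```bash
python3 -m handwheel '[[[0,0,0,0],[0,0,0,0],[0,0,0,0]]]'; python3 -m handwheel '[[[0,0,-0.02,0],[0,0,-0.02,0],[0,0,-0.02,0],[0,0,-0.02,0],[0,0,0,0]]]'
python3 - <<'E'
from h import *
to([.491,.416,.099])
im,m=grab("wrist"); im2,_=grab("scene"); cv2.imwrite("pics/w4.png",cv2.hconcat([cv2.resize(im,(400,250)),im2[200:325,300:500].repeat(2,0).repeat(2,1)]))
E
```

```text
time_s: 14.35
ee_pos: [0.4908, 0.42, 0.101]
eef_rot: [-3.079, -0.532, -1.399]
force: [1.0, -0.4, -2.1]
grip_width: 0.0117
time_s: 14.85
ee_pos: [0.4779, 0.4596, 0.1693]
eef_rot: [-3.084, -0.534, -1.397]
force: [1.4, -0.3, -3.0]
grip_width: 0.0118
t 14.85 p [0.4779 0.4596 0.1693] z [ 0.144 -0.49  -0.86 ] y [-0.978 -0.201 -0.049] F [ 1.4 -0.3 -3. ] w 0.0118 tool-shift [ 0.0031 -0.0006  0.0837] q [ 0.89  0.8   0.93 -0.44  1.73  2.27]
```

View pics/w4.png

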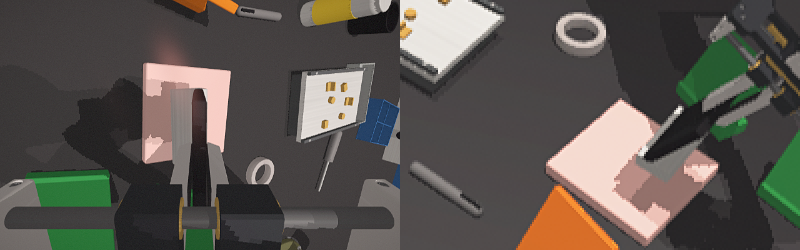

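The scraper is held (opening 11.8 mm) and off the pad. Next I work out the plate frame and the chip positions in plate coordinates.

Run:
```python
from h import *
t=cv2.imread("pics/top0.png"); m=imaging.camera_model("top")
b=[(299,187),(401,162),(414,212),(312,238)]
w=[onz(m,p,.045) for p in b]; print(np.round(w,4).tolist())
ex=w[0]-w[3]; print("x dir deg",np.degrees(np.arctan2(ex[1],ex[0])),np.linalg.norm(ex)); d=w[1]-w[0]; d/=np.linalg.norm(d)
yaw=np.arctan2(d[1],d[0])+np.pi/2; Y=-d; X=np.array([Y[1],-Y[0],0]); C=(w[0]+w[3])/2-.130*Y; print("C",C,"yaw",np.degrees(yaw))
# second view
m2=imaging.camera_model("wrist"); im=cv2.imread("pics/top0.png")
H,S,V=cv2.split(cv2.cvtColor(t,cv2.COLOR_BGR2HSV))
k=((H>8)&(H<30)&(S>70)&(V>120)).astype(np.uint8); k[:,:310]=0;k[:,380:]=0;k[:175]=0;k[230:]=0
n,_,s,c=cv2.connectedComponentsWithStats(k)
for i in range(1,n):
    p=onz(m,c[i],.05)-C; print(c[i].round(1),s[i,4],"plate",(p@X).round(3),(p@Y).round(3))
cv2.imwrite("pics/plate.png",cv2.resize(t[150:250,290:430],(784,560),interpolation=2))
```

```text
[[0.5998, 0.1283, 0.045], [0.6724, -0.2017, 0.045], [0.5092, -0.2334, 0.045], [0.4363, 0.091, 0.045]]
x dir deg 12.814992470731287 0.1677425223117287
C [ 0.5459866  -0.01731392  0.045     ] yaw 12.412120128489946
[350.7 187.4] 26 plate 0.042 -0.028
[329.5 190.1] 33 plate 0.05 0.039
[363.5 197.1] 35 plate 0.002 -0.06
[337.  199.6] 20 plate 0.014 0.024
[359.8 210.8] 20 plate -0.037 -0.037
[336.1 219.3] 25 plate -0.046 0.042
```

View pics/plate.png

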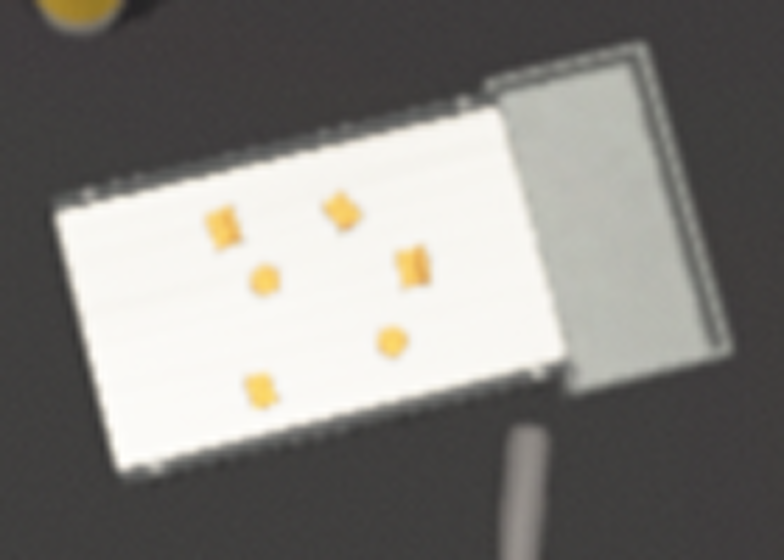

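```bash
cat >> h.py <<'E'
def plate():
    m=imaging.camera_model("top"); f=lambda u,v: onz(m,(290+u/5.6,150+v/5.6),.045)
    A=(f(52,212)+f(118,470))/2; B=(f(497,107)+f(565,358))/2
    Y=(A-B)/np.linalg.norm(A-B); X=np.array([Y[1],-Y[0],0]); return (A+B)/2*[1,1,0],X,Y,np.linalg.norm(A-B)
OFF=np.array([-.0042,.0283,0])
def tgt(x,y,z):   # plate coords of scraper origin, height z of underside -> TCP
    C,X,Y,_=plate(); return to(C+X*x+Y*y+OFF+[0,0,z+.081])
def where():
    o,M=st(); C,X,Y,_=plate(); d=o['ee_pos']-OFF-C; print("scraper plate x,y",(d@X).round(4),(d@Y).round(4),"under z",(d[2]-.081).round(4)); Mt=M.T; print("tool step per 10mm plate -Y",(Mt@(-Y*.01)).round(5),"X",(Mt@(X*.01)).round(5),"down",(Mt@[0,0,-.01]).round(5))
E
python3 - <<'E'
from h import *
C,X,Y,L=plate(); print(C,np.degrees(np.arctan2(X[1],X[0])),L)
tgt(.02,.10,.10); where()
E
```

```text
[ 0.55057577 -0.01699156  0.        ] 12.179142358166553 0.2608775009041036
t 14.95 p [0.4779 0.4579 0.1666] z [ 0.141 -0.493 -0.858] y [-0.979 -0.2   -0.046] F [ 0.5 -0.2 -4.1] w 0.0117 tool-shift [0.3091 0.0028 0.1671] q [ 0.89  0.8   0.93 -0.44  1.73  2.27]
scraper plate x,y 0.0273 0.451 under z 0.0856
tool step per 10mm plate -Y [ 0.00859 -0.00011  0.00512] X [-0.00033 -0.00999  0.00034] down [-0.00511  0.00046  0.00858]
```

```bash
python3 -m handwheel '[[[0.03,0,0.013,0],[0.031,0,0.016,0],[0.031,0,0.016,0],[0.031,0,0.016,0],[0.031,0,0.016,0],[0.031,0,0.016,0],[0.031,0,0.016,0],[0.031,0,0.016,0],[0.031,0,0.016,0],[0,0,0,0]]]'
python3 - <<'E'
from h import *
tgt(.02,.10,.055); where()
E
```

```text
time_s: 15.95
ee_pos: [0.5355, 0.1328, 0.1734]
eef_rot: [-3.112, -0.544, -1.386]
force: [-0.2, 0.4, -3.4]
grip_width: 0.0116
t 15.95 p [0.5355 0.1328 0.1734] z [ 0.124 -0.503 -0.855] y [-0.98  -0.198 -0.025] F [-0.2  0.4 -3.4] w 0.0116 tool-shift [-0.0015 -0.0043  0.043 ] q [ 0.44  0.4   1.53 -0.55  1.36  1.98]
scraper plate x,y 0.015 0.1211 under z 0.0924
tool step per 10mm plate -Y [ 0.00855 -0.00013  0.00518] X [-0.00024 -0.01     0.00015] down [-0.00518  0.00025  0.00855]
```

```bash
python3 -m handwheel '[[[0,-0.004,0.014,0],[0,0,0.014,0],[0,0,0.013,0],[0,0,0,0]]]'
python3 - <<'E'
from h import *
tgt(.02,.10,.0455); where()
E
```

```text
time_s: 16.35
ee_pos: [0.5433, 0.1105, 0.1318]
eef_rot: [-3.118, -0.544, -1.384]
force: [0.6, 1.0, -3.6]
grip_width: 0.0117
t 16.35 p [0.5433 0.1105 0.1318] z [ 0.119 -0.504 -0.855] y [-0.98  -0.198 -0.02 ] F [ 0.6  1.  -3.6] w 0.0117 tool-shift [-0.0048 -0.0019  0.0033] q [ 0.39  0.45  1.58 -0.57  1.27  1.99]
scraper plate x,y 0.018 0.0976 under z 0.0508
tool step per 10mm plate -Y [ 0.00855 -0.00014  0.00518] X [-0.00022 -0.01     0.0001 ] down [-0.00518  0.0002   0.00855]
```

```bash
python3 -m handwheel '[[[-0.0014,0,0.0022,0],[-0.0014,0,0.0022,0],[0,0,0,0]]]'
python3 - <<'E'
from h import *
tgt(.02,.10,.0455); where()
im,m=grab("scene"); cv2.imwrite("pics/s5.png",cv2.resize(im[140:260,220:380],(800,600),interpolation=2))
E
```

```text
time_s: 16.65
ee_pos: [0.5433, 0.1117, 0.1274]
eef_rot: [-3.118, -0.546, -1.383]
force: [-0.1, 0.7, -3.0]
grip_width: 0.0119
t 16.65 p [0.5433 0.1117 0.1274] z [ 0.12  -0.505 -0.855] y [-0.98  -0.198 -0.02 ] F [-0.1  0.7 -3. ] w 0.0119 tool-shift [-0.0016 -0.0017  0.0002] q [ 0.4   0.45  1.58 -0.57  1.26  1.99]
scraper plate x,y 0.0182 0.0988 under z 0.0464
tool step per 10mm plate -Y [ 0.00854 -0.00013  0.00519] X [-0.00022 -0.01     0.00011] down [-0.00519  0.0002   0.00855]
```

View pics/s5.png

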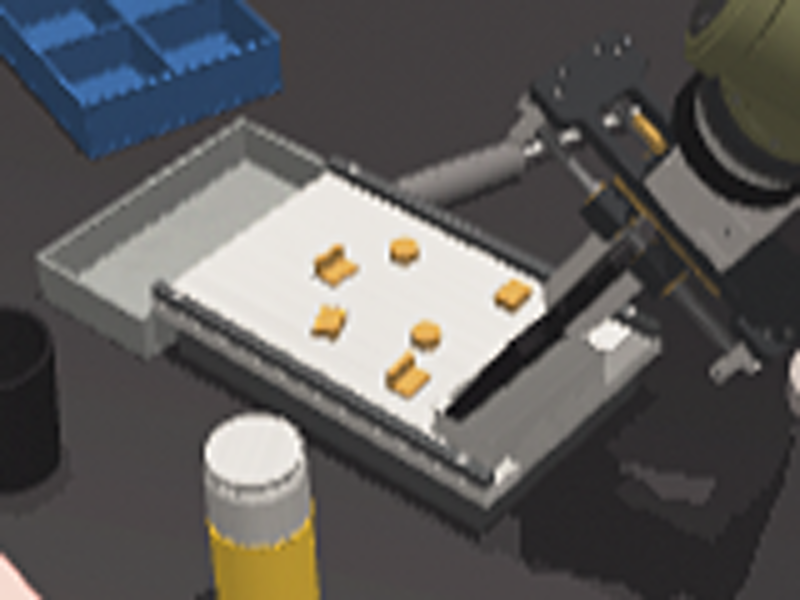

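Seated at the near end by the +x rail with the chips all ahead of it. First part of pass A, short, to see the drift.

```bash
python3 -m handwheel '[[[0.0128,0,0.0076,0],[0.0128,0,0.0076,0],[0.0128,0,0.0076,0]]]'
python3 - <<'E'
from h import *
tgt(.02,-.15,.0455); where()
E
```

```text
time_s: 17.0
ee_pos: [0.5528, 0.0676, 0.1277]
eef_rot: [-3.117, -0.545, -1.38]
force: [0.1, 0.0, -3.4]
grip_width: 0.0115
t 17.0 p [0.5528 0.0676 0.1277] z [ 0.122 -0.504 -0.855] y [-0.979 -0.202 -0.021] F [ 0.1  0.  -3.4] w 0.0115 tool-shift [ 0.1734 -0.0037  0.1067] q [ 0.32  0.43  1.61 -0.59  1.21  1.93]
scraper plate x,y 0.0182 0.0536 under z 0.0467
tool step per 10mm plate -Y [ 8.55e-03 -9.00e-05  5.19e-03] X [-0.00019 -0.01     0.00013] down [-0.00518  0.00021  0.00855]
```

```bash
python3 -m handwheel '[[[0.0125,0,0.0083,0],[0.0128,0,0.008,0],[0.0128,0,0.0078,0],[0.0128,0,0.0078,0],[0.0128,0,0.0078,0],[0.0128,0,0.0078,0]]]'
python3 - <<'E'
from h import *
tgt(.02,-.128,.0455); where()
E
```

```text
time_s: 17.6
ee_pos: [0.5725, -0.03, 0.1271]
eef_rot: [-3.116, -0.545, -1.383]
force: [-0.4, 0.0, -3.1]
grip_width: 0.0112
t 17.6 p [ 0.5725 -0.03    0.1271] z [ 0.122 -0.504 -0.855] y [-0.98  -0.2   -0.022] F [-0.4  0.  -3.1] w 0.0112 tool-shift [ 0.0698 -0.0041  0.0432] q [ 0.14  0.41  1.64 -0.61  1.11  1.8 ]
scraper plate x,y 0.0168 -0.0459 under z 0.0461
tool step per 10mm plate -Y [ 0.00855 -0.00011  0.00518] X [-0.00021 -0.01     0.00013] down [-0.00518  0.00022  0.00855]
```

```bash
python3 -m handwheel '[[[0.0128,-0.0006,0.0079,0],[0.0128,-0.0006,0.0079,0],[0.0128,-0.0006,0.0078,0],[0.0128,-0.0006,0.0078,0],[0.0128,0,0.0078,0],[0,0,0,0],[0,0,0,0]]]'
python3 - <<'E'
from h import *
tgt(.02,-.128,.0455); where()
im,m=grab("top"); cv2.imwrite("pics/t6.png",cv2.resize(im[150:250,290:430],(784,560),interpolation=2))
im,m=grab("wrist"); cv2.imwrite("pics/w6.png",im)
E
```

```text
time_s: 18.3
ee_pos: [0.5907, -0.1132, 0.127]
eef_rot: [-3.116, -0.545, -1.387]
force: [-1.0, 1.2, -1.2]
grip_width: 0.0121
t 18.3 p [ 0.5907 -0.1132  0.127 ] z [ 0.12  -0.505 -0.855] y [-0.98  -0.196 -0.022] F [-1.   1.2 -1.2] w 0.0121 tool-shift [-0.0029 -0.0029 -0.0011] q [-0.01  0.43  1.61 -0.62  1.04  1.67]
scraper plate x,y 0.0171 -0.131 under z 0.046
tool step per 10mm plate -Y [ 0.00855 -0.00015  0.00519] X [-0.00025 -0.01     0.00011] down [-0.00519  0.00022  0.00855]
```

View pics/w6.png

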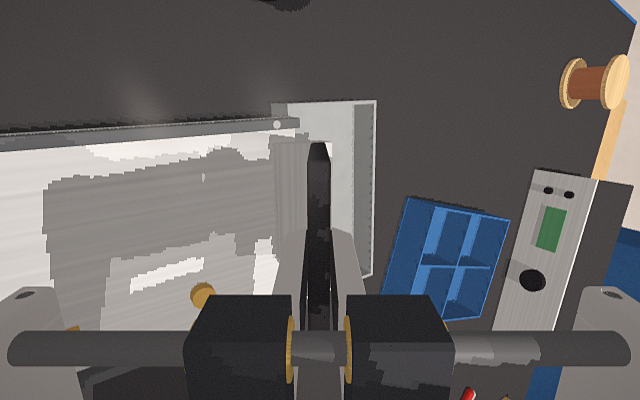

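Pass A went through; a chip on the -x side is visible at (203,296), as expected. Lift, go back, then pass B on the -x side.

```bash
python3 -m handwheel '[[[0.013,0,-0.0214,0],[0.013,0,-0.0214,0],[-0.0325,0.0065,-0.0197,0],[-0.0325,0.0065,-0.0197,0],[-0.0325,0.0065,-0.0197,0],[-0.0325,0.0065,-0.0197,0],[-0.0325,0.0065,-0.0197,0],[-0.0325,0.0065,-0.0197,0],[0,0,0,0]]]'
python3 - <<'E'
from h import *
tgt(-.021,.10,.052); where()
im=cv2.cvtColor(cv2.imread("pics/t6.png"),cv2.COLOR_BGR2HSV); H,S,V=cv2.split(im)
k=((H>8)&(H<30)&(S>80)&(V>90)).astype(np.uint8); n,_,s,c=cv2.connectedComponentsWithStats(k)
C,X,Y,_=plate(); m=imaging.camera_model("top")
for i in range(1,n):
    if s[i,4]>100: p=onz(m,(290+c[i][0]/5.6,150+c[i][1]/5.6),.05)-C; print(c[i].round(),s[i,4],(p@X).round(3),(p@Y).round(3))
E
```

```text
time_s: 19.3
ee_pos: [0.5, 0.1156, 0.1765]
eef_rot: [-3.12, -0.543, -1.379]
force: [-0.8, -0.2, -3.3]
grip_width: 0.012
t 19.3 p [0.5    0.1156 0.1765] z [ 0.12  -0.503 -0.856] y [-0.979 -0.201 -0.019] F [-0.8 -0.2 -3.3] w 0.012 tool-shift [-0.0125 -0.0016  0.0433] q [ 0.43  0.32  1.64 -0.55  1.34  1.98]
scraper plate x,y -0.0233 0.1117 under z 0.0955
tool step per 10mm plate -Y [ 0.00856 -0.0001   0.00517] X [-0.00018 -0.01     0.00011] down [-0.00517  0.00019  0.00856]
[79. 10.] 1574 0.186 0.089
[229. 181.] 37045 0.068 0.029
[436. 104.] 185 0.084 -0.096
[427. 133.] 152 0.068 -0.087
[581. 195.] 1297 0.013 -0.163
[450. 185.] 293 0.036 -0.092
[463. 215.] 256 0.018 -0.095
[604. 285.] 947 -0.04 -0.162
[260. 451.] 57042 -0.085 0.05
[410. 345.] 376 -0.047 -0.047
```

```bash
python3 -m handwheel '[[[-0.004,-0.001,0.0145,0],[-0.004,0,0.0145,0],[-0.004,0,0.0145,0],[0,0,0,0]]]'
python3 - <<'E'
from h import *
tgt(-.021,.10,.0462); where()
E
```

```text
time_s: 19.7
ee_pos: [0.5042, 0.1033, 0.1286]
eef_rot: [-3.121, -0.542, -1.376]
force: [1.5, 0.1, -4.0]
grip_width: 0.0117
t 19.7 p [0.5042 0.1033 0.1286] z [ 0.12  -0.502 -0.856] y [-0.979 -0.204 -0.018] F [ 1.5  0.1 -4. ] w 0.0117 tool-shift [-0.0018 -0.0008  0.0006] q [ 0.41  0.37  1.69 -0.57  1.24  2.01]
scraper plate x,y -0.0218 0.0988 under z 0.0476
tool step per 10mm plate -Y [ 8.56e-03 -7.00e-05  5.16e-03] X [-0.00015 -0.01     0.00012] down [-0.00516  0.00018  0.00856]
```

```bash
python3 -m handwheel '[[[0.012,0,0.0085,0],[0.0124,0,0.0085,0],[0.0128,-0.0002,0.0078,0],[0.0128,-0.0002,0.0078,0],[0.0128,-0.0002,0.0078,0],[0.0128,-0.0002,0.0078,0],[0.0128,-0.0002,0.0078,0],[0.0128,-0.0002,0.0078,0]]]'
python3 - <<'E'
from h import *
tgt(-.021,-.13,.046); where()
E
```

```text
time_s: 20.5
ee_pos: [0.5319, -0.0246, 0.1291]
eef_rot: [-3.117, -0.543, -1.381]
force: [1.2, 1.6, -3.6]
grip_width: 0.0117
t 20.5 p [ 0.5319 -0.0246  0.1291] z [ 0.122 -0.503 -0.856] y [-0.979 -0.201 -0.021] F [ 1.2  1.6 -3.6] w 0.0117 tool-shift [ 0.0828 -0.0017  0.0525] q [ 0.16  0.33  1.75 -0.62  1.1   1.83]
scraper plate x,y -0.0218 -0.032 under z 0.0481
tool step per 10mm plate -Y [ 0.00856 -0.0001   0.00517] X [-0.00019 -0.01     0.00013] down [-0.00517  0.00021  0.00856]
```

```bash
python3 -m handwheel '[[[0.0122,-0.0002,0.0087,0],[0.0124,-0.0002,0.0085,0],[0.0126,-0.0002,0.0083,0],[0.0126,-0.0002,0.008,0],[0.0128,-0.0002,0.008,0],[0.0128,-0.0002,0.008,0],[0,0,0,0],[0,0,0,0]]]'
python3 - <<'E'
from h import *
tgt(-.021,-.13,.046); where()
E
python3 -m handwheel '[[[0.013,0,-0.0214,0],[0.013,0,-0.0214,0],[-0.03,0,-0.03,0],[-0.03,0,-0.02,0],[-0.03,0,-0.02,0],[-0.03,0,-0.02,0],[-0.03,0,-0.02,0],[-0.03,0,-0.02,0],[-0.03,0,-0.02,0],[0,0,0,0]]]'
python3 - <<'E'
from h import *
im,m=grab("top"); cv2.imwrite("pics/t7.png",cv2.resize(im[140:260,270:430],(800,600),interpolation=2))
E
```

```text
time_s: 21.3
ee_pos: [0.5521, -0.126, 0.1291]
eef_rot: [-3.108, -0.545, -1.392]
force: [3.5, 1.5, -3.3]
grip_width: 0.0114
t 21.3 p [ 0.5521 -0.126   0.1291] z [ 0.125 -0.504 -0.855] y [-0.98  -0.195 -0.028] F [ 3.5  1.5 -3.3] w 0.0114 tool-shift [-0.0058 -0.0022 -0.001 ] q [-0.04  0.35  1.73 -0.63  1.    1.67]
scraper plate x,y -0.0234 -0.1355 under z 0.0481
tool step per 10mm plate -Y [ 0.00855 -0.00017  0.00519] X [-0.00029 -0.00999  0.00016] down [-0.00518  0.00028  0.00855]
time_s: 22.3
ee_pos: [0.4937, 0.1362, 0.2023]
eef_rot: [-3.112, -0.545, -1.393]
force: [0.4, -0.9, -2.8]
grip_width: 0.0116
```

View pics/t7.png

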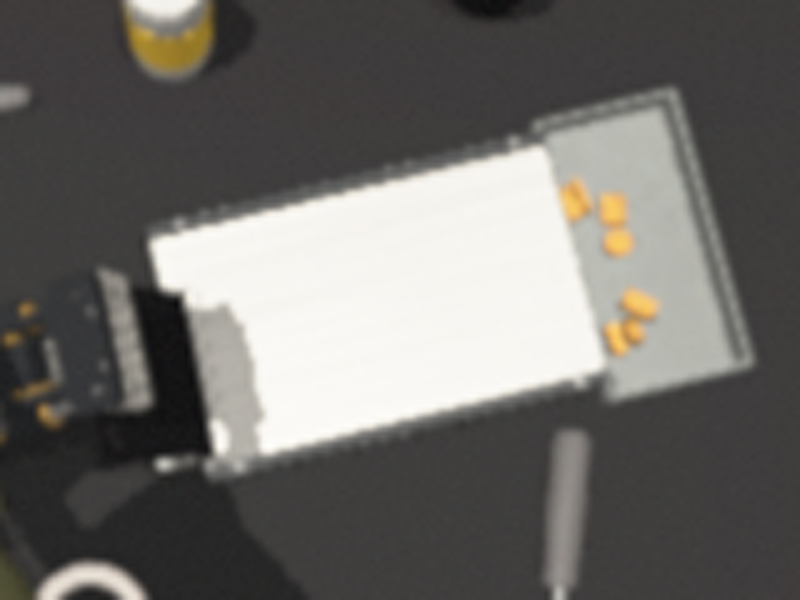

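All six chips are in the tray, at (575,200), (613,208), (618,242), (640,303), (635,332) and (617,340), and the plate is bare. Now carry the scraper back to its old spot on the pad.

Run:
```python
from h import *
to([.488,.425,.145])
```

```text
t 22.35 p [0.4939 0.1347 0.2022] z [ 0.12  -0.505 -0.855] y [-0.981 -0.191 -0.025] F [-0.3 -0.1 -2.8] w 0.0114 tool-shift [-0.2749 -0.0483 -0.0985] q [ 0.47  0.3   1.6  -0.54  1.41  1.99]
```

```bash
python3 -m handwheel '[[[-0.031,-0.005,-0.013,0],[-0.031,-0.005,-0.013,0],[-0.031,-0.005,-0.012,0],[-0.031,-0.006,-0.012,0],[-0.031,-0.006,-0.012,0],[-0.031,-0.006,-0.012,0],[-0.031,-0.006,-0.012,0],[-0.031,-0.005,-0.012,0],[-0.02,-0.004,-0.005,0],[0,0,0,0]]]'
python3 - <<'E'
from h import *
to([.490,.420,.106])
E
```

```text
time_s: 23.35
ee_pos: [0.4897, 0.4242, 0.1497]
eef_rot: [-3.114, -0.55, -1.4]
force: [0.0, -0.8, -4.2]
grip_width: 0.0118
t 23.35 p [0.4897 0.4242 0.1497] z [ 0.116 -0.51  -0.852] y [-0.983 -0.184 -0.023] F [ 0.  -0.8 -4.2] w 0.0118 tool-shift [-0.0193  0.0015  0.0394] q [ 0.84  0.78  1.   -0.44  1.69  2.26]
```

```bash
python3 -m handwheel '[[[-0.0065,0,0.0125,0],[-0.0065,0,0.0125,0],[-0.006,0,0.0125,0],[0,0,0,0]]]'
python3 - <<'E'
from h import *
to([.490,.420,.101])
E
```

```text
time_s: 23.75
ee_pos: [0.4923, 0.4168, 0.1039]
eef_rot: [-3.116, -0.551, -1.402]
force: [0.3, -0.1, -3.7]
grip_width: 0.0116
t 23.75 p [0.4923 0.4168 0.1039] z [ 0.113 -0.512 -0.851] y [-0.983 -0.182 -0.022] F [ 0.3 -0.1 -3.7] w 0.0116 tool-shift [-0.0045  0.0018  0.0005] q [ 0.83  0.81  1.05 -0.44  1.61  2.29]
```

```bash
python3 -m handwheel '[[[-0.0015,0,0.002,0],[-0.0012,0,0.002,0],[0,0,0,0]]]'
python3 - <<'E'
from h import *
to([.490,.420,.100])
E
```

```text
time_s: 24.05
ee_pos: [0.4928, 0.4169, 0.1022]
eef_rot: [-3.113, -0.55, -1.405]
force: [-0.1, 0.3, -2.8]
grip_width: 0.0116
t 24.05 p [0.4928 0.4169 0.1022] z [ 0.115 -0.511 -0.852] y [-0.983 -0.18  -0.024] F [-0.1  0.3 -2.8] w 0.0116 tool-shift [-0.0041  0.0023  0.    ] q [ 0.83  0.82  1.06 -0.44  1.61  2.29]
```

```bash
python3 -m handwheel '[[[-0.0015,0,0.0025,0],[-0.0012,0,0.002,0],[0,0,0,0]]]'; python3 -m handwheel '[[[-0.0012,0,0.002,0],[0,0,0,0]]]'
python3 - <<'E'
from h import *
to([.490,.420,.100])
E
```

```text
time_s: 24.35
ee_pos: [0.4931, 0.4179, 0.1018]
eef_rot: [-3.108, -0.548, -1.408]
force: [0.0, 0.4, -3.9]
grip_width: 0.0116
time_s: 24.55
ee_pos: [0.4931, 0.4183, 0.1013]
eef_rot: [-3.106, -0.548, -1.409]
force: [-0.0, -0.5, -2.5]
grip_width: 0.0115
t 24.55 p [0.4931 0.4183 0.1013] z [ 0.119 -0.508 -0.853] y [-0.983 -0.179 -0.031] F [-0.  -0.5 -2.5] w 0.0115 tool-shift [-0.0025  0.0028 -0.0001] q [ 0.83  0.82  1.06 -0.44  1.6   2.29]
```

```bash
python3 -m handwheel '[[[-0.0025,0,0.004,0],[-0.0015,0,0.003,0]]]'; python3 -m handwheel '[[[-0.0015,0,0.003,0],[-0.001,0,0.002,0]]]'
python3 - <<'E'
from h import *
to([.490,.420,.100])
E
```

```text
time_s: 24.75
ee_pos: [0.4931, 0.4195, 0.1007]
eef_rot: [-3.1, -0.547, -1.414]
force: [-10.9, -1.7, 22.2]
grip_width: 0.0119
time_s: 24.95
ee_pos: [0.493, 0.4195, 0.1007]
eef_rot: [-3.096, -0.548, -1.417]
force: [-7.2, -2.0, 11.2]
grip_width: 0.0115
t 24.95 p [0.493  0.4195 0.1007] z [ 0.125 -0.507 -0.853] y [-0.984 -0.177 -0.039] F [-7.2 -2.  11.2] w 0.0115 tool-shift [-0.0012  0.0029 -0.    ] q [ 0.84  0.82  1.06 -0.45  1.6   2.3 ]
```

Firm contact with the pad (11–22 N). Open and back out along the lean.

```bash
python3 -m handwheel '[[[0,0,0,0],[0,0,0,0],[0,0,0,0],[0,0,0,0],[0,0,0,0]]]' 0.05; python3 -m handwheel '[[[0,0,-0.015,0],[0,0,-0.025,0],[0,0,-0.03,0],[0,0,-0.04,0],[0,0,-0.04,0],[0,0,-0.04,0],[0,0,0,0],[0,0,0,0]]]'
python3 - <<'E'
from h import *
to([.490,.420,.100])
w,m=grab("wrist"); s,_=grab("scene"); t,_=grab("top")
a=cv2.resize(w[60:300,150:470],(400,300)); b=cv2.resize(s[200:350,340:540],(400,300),interpolation=2)
c=cv2.resize(s[150:225,215:315],(400,300),interpolation=2); d=cv2.resize(t,(400,250)); d=cv2.copyMakeBorder(d,0,50,0,0,0)
cv2.imwrite("pics/fin.png",cv2.vconcat([cv2.hconcat([a,b]),cv2.hconcat([c,d])]))
E
```

```text
time_s: 25.45
ee_pos: [0.4936, 0.419, 0.1002]
eef_rot: [-3.095, -0.548, -1.418]
force: [-0.2, -0.3, -0.4]
grip_width: 0.0478
time_s: 26.25
ee_pos: [0.4689, 0.5177, 0.2654]
eef_rot: [-3.099, -0.549, -1.417]
force: [0.2, 0.0, -0.9]
grip_width: 0.0498
t 26.25 p [0.4689 0.5177 0.2654] z [ 0.122 -0.509 -0.852] y [-0.984 -0.175 -0.036] F [ 0.2  0.  -0.9] w 0.0498 tool-shift [-0.0012  0.0024  0.1933] q [ 0.94  0.94  0.48 -0.47  2.06  2.19]
```

View pics/fin.png

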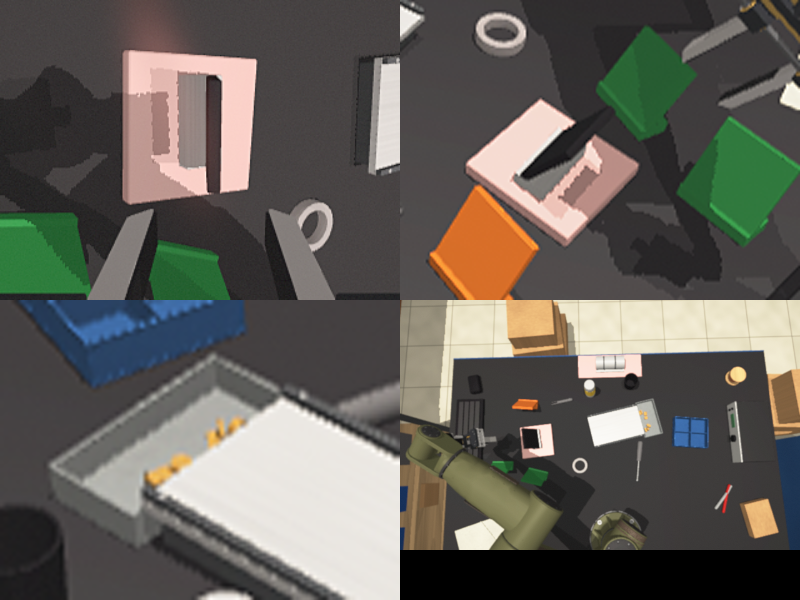

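The scraper stands on the pad in every view, and the bystanders look unmoved. One chip sits close to the plate's end, so I check numerically that the chips lie on the tray floor.

Run:
```python
from h import *
C,X,Y,_=plate()
def bl(im,u0,u1,v0,v1):
    H,S,V=cv2.split(cv2.cvtColor(im,cv2.COLOR_BGR2HSV)); k=((H>8)&(H<30)&(S>90)&(V>100)).astype(np.uint8); z=np.zeros_like(k); z[v0:v1,u0:u1]=k[v0:v1,u0:u1]
    n,_,s,c=cv2.connectedComponentsWithStats(z); return [(c[i],s[i]) for i in range(1,n) if s[i,4]>3]
t,mt=grab("top"); s,ms=grab("scene")
for c,a in bl(t,370,425,160,230):
    print("top",c.round(1),a[4])
    for z in(.008,.02,.045): p=onz(mt,c,z); print("   z",z,"plate",((p-C)@X).round(3),((p-C)@Y).round(3),"scene px",proj(ms,p).round(1))
for c,a in bl(s,220,300,150,215): print("scene",c.round(1),a)
```

```text
top [384.6 179.6] 34
   z 0.008 plate 0.043 -0.147 scene px [257.1 199.5]
   z 0.02 plate 0.041 -0.145 scene px [257.7 196.6]
   z 0.045 plate 0.037 -0.14 scene px [259.  190.4]
top [392.5 184.2] 53
   z 0.008 plate 0.022 -0.168 scene px [257.1 193.4]
   z 0.02 plate 0.02 -0.166 scene px [257.7 190.6]
   z 0.045 plate 0.016 -0.16 scene px [259.  184.5]
top [395.6 204. ] 68
   z 0.008 plate -0.044 -0.161 scene px [272.9 184.2]
   z 0.02 plate -0.045 -0.158 scene px [273.4 181.5]
   z 0.045 plate -0.048 -0.153 scene px [274.6 175.7]
scene [273.3 180.7] [272 179   4   4   9]
scene [268.6 183.1] [267 180   4   7  17]
scene [256.3 192.1] [251 189  12   8  39]
```

```bash
python3 -c "
from h import *
ctrl.hand_in(); print(ctrl.get_obs()['time_s'])"
```

```text
the job is handed in; nothing more can be done
the job is handed in; nothing more can be done
```

The job is done and handed in at about 26.4 s. All six chips are in the catch tray, and the black scraper is back upright on the pink pad with the gripper backed off.

- **Grip:** the row commands can't tilt the tool. I got the 30° lean by driving against the outer reach limit on the right-hand side, then held it while pinching the handle board.
- **Wipe:** I made two passes, one along each rail. The scraper's foot ran a nominal 1–3 mm above the plate, and only the scraper was meant to touch the chips; I saw no sign that the gripper did.
- **Release:** I set the scraper back where it came from. The largest force I read was about 22 N, pressing onto the pad.

**Last checks**
- **Chips:** the plate is bare in the top view. Six chips show in the tray in the enlarged top view taken after the second pass. The final colour mask merged them into three patches, so it did not count six separately.
- **Chip nearest the plate:** its centre is about 17 mm beyond the plate edge, in the tray. The plate may hide it in the scene camera, so I judged that from the top view alone.
- **Scraper and bystanders:** the scraper stands on the pad in the wrist, scene and top views. The bystanders and look-alikes look unmoved by eye; I did not measure them.
- **Robot:** it was touching nothing, with the force reading near zero.

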